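# Press the handle into a bead shaker and put it away

### The arm

A 7-joint arm with a two-finger parallel gripper is mounted at the origin on the work surface. World frame = base frame: x ahead of the robot, y to its left, z up, the work surface at z = 0. Lengths are in m, angles in rad, forces in N, time in s.
With the tool pointing down it reaches from about 0.425 to 0.95 m from the base axis. Payload 4.7 kg.
Tool frame: the origin (TCP) lies on the centre line of the jaws, within the pads' length; the fingertips stand 11 mm ahead of it and the grasp point (between the pads) lies 8 mm behind it (env.tcp_to_tips is the distance from the TCP to the fingertips, in m); z points along the fingers, x is the direction in which the jaws open and shut, and the axes are right-handed (so a half turn about z gives the same grasp; the last joint's range is limited). The gripper opens to 85 mm and grips with 20 to 120 N. Pads are 22 mm wide; open, the fingers measure 114 mm over their backs; the gripper's body (76 mm by 85 mm) begins 54 mm behind the grasp point. The pads swing forward as they close: fully open they stand 13 mm farther back than shut.
Start: joints at [1.14, 0.469, -0.049, 1.532, 0.024, 1.141, -0.082], TCP at [0.264, -0.621, 0.242] pointing down, gripper open.
Joint ranges: [-2.59, 2.59], [-0.33, 1.99], [-1.39, 1.29], [0.1, 2.45], [-1.04, 4.18], [0.21, 1.99], [-2.66, 2.66]. Speed limits (rad/s): [2.57, 2.57, 3.14, 3.14, 3.14, 3.14, 3.14].

### API

Orientations are given as a 3x3 rotation matrix whose columns are the frame's x, y, z axes.
In Python, from bench import env, cams gives the robot as it stands. The module is installed in compiled form; this text tells all that it offers.
- The arm moves only by the tool carry_out, never from a script. Its argument "moves" is a list that holds one entry, the list of rows, each a list of 7 numbers: the shift along the tool's x, y, z in cm, then the turn, a rotation vector about the tool's x, y, z in degrees, then the opening, from 0 (shut) to 1 (fully open). In form: [[[tx, ty, tz, ax, ay, az, claw], ...]]. A call has 1 to 10 rows; each row is the pose to reach, as a shift and turn from the pose commanded when the call began, along the tool's axes at that moment; what a row does not reach only later rows make up. A row lasts 1/12 s, in which the tool goes at most 41.7 mm and 7.16 degrees, less where a joint would pass 70% of its speed; a pose out of reach is approached as far as the arm can. A call with a gripper value outside its range is refused whole. The fingers move at their own pace and stop on an object; "squeeze" is the grip in N (left out, the last holds). Time passes only in rows, so rows that repeat a pose let the fingers close. It gives the time, the measured TCP pose, the force and the opening at its end, in the units of the state.
- env.get_state(): the state, without advancing time (a new reading comes with each control period).
- cams.grab_frame(name): name is "scene" or "side" or "wrist"; returns (picture, depth): 480x640x3 uint8, red, green, blue; 480x640 float32, m along the optical axis (not along the pixel's ray), 0 where there is no reading.
- cams.camera_info(name): a dict with "intrinsics" (3x3 intrinsics, pixels), "eye" and "orientation" of the camera in the world. Camera axes: x right, y up, looking along -z (the intrinsics and any distortion apply to the point x, -y, -z); pixel columns grow to the right and rows downward; lengths in m; the calibration is good to about 2 mm. The wrist camera is an equidistant fisheye: a pixel r from the principal point sees the ray r / f radians off the axis. A picture is of the moment at which its call begins: read the wrist's pose just before it. camera_info takes no time and is no camera call; for the wrist camera it gives the pose at the moment of the call.
- env.sign_off(): hands the job in, once; it reports no verdict.
The state is a dict: "time": time; "q": joint angles; "qd": joint speeds; "effort": joint torques, N m; "position": TCP position; "tcp_rot": TCP orientation; "force": force on the tool from outside, world axes, zero at the start; "torque": the same for the moment, N m; "grip_width": opening from 0.0 (shut) to 1.0 (fully open).
Only numpy, scipy, OpenCV 4.12 (cv2) and the standard library are available. Lean on these libraries where they do the work, as an engineer would, in place of code of your own. Each camera call takes 0.05 s, during which the arm holds its last target. There are 200 camera calls.

### The job

The bead-drum shaker has lost its handle: take the square wooden handle out of the stick block and press its tapered shank straight down into the socket on top of the shaker's head, which stands in its nest, until it jams tight under a steady push of about 20 N (at least 17 N, and never more than 25 N, which would split the head). How deep that is differs from start to start and has to be felt. Then lift the whole shaker out of the nest by the handle, the taper alone holding it together, and set it down gently, upright, in the round rubber cup, without gripping the head and leaving the other instruments where they are.

Things in the scene. Friction and masses are not known exactly. Their poses are not given: they have to be found in the camera images.
- handle: Dark wooden handle, 0.12 kg, upright. Origin: centre of the underside of its round collar (28 mm wide, 8 mm high); z up along the grip. Square grip 24 x 24 mm, faces square to x and y, from the collar up to 88 mm above the origin. Below the collar: light tapered round shank, 32 to 45 mm long (it varies), 17.6 mm wide at the collar, 12 mm at its tip. Starts loose in a stick block hole.
- head: Shaker head: loose beaded drum 72 mm wide, 50 mm high, 0.4 kg, in the nest. Origin: centre of its underside. In its top a tapered socket, 20 mm wide at the mouth, 36 mm deep, with a springy lining. The shank drops in freely, is first felt with the collar still 5 to 20 mm above the top, then the push grows by 5 to 10 N per mm, in small jumps. The collar stays off the top.
- nest: Fixed plywood board 6 mm thick: 110 x 110 mm with a tail 66 mm wide reaching 139 mm from the origin towards -x. On it, round the origin, a ring 77 mm inside, 89 mm outside, rim 20 mm above the table; the head stands loosely in the ring, 6 mm above the table. Origin: centre of the ring, on the table.
- cup: Fixed round black rubber cup, 104 mm outside, 92 mm inside, floor 6 mm and rim 20 mm above the table. Empty at the start; the finished shaker is to stand in it. Origin: centre of its underside, on the table.
- holder: Fixed stick block of light wood, 60 x 170 mm (x, y), 56 mm high, with two square holes 20 mm wide and 48 mm deep at y = +47.5 and -47.5 mm. Origin: centre of its underside, on the table.
- mallet: Bystander: round stick with a 30 mm black rubber ball on top, standing in the other hole of the stick block, reaching 75 mm above the block. Origin: on its axis, at the block's top. Leave it alone.
- egg: Bystander: black egg-shaped shaker 42 mm wide and 45 mm high, standing on the table beyond the nest. Origin: its underside.
- woodblock: Bystander: slotted wooden block 60 x 160 x 44 mm lying on the table. Origin: centre of its underside.
- cowbell: Bystander: dark steel bell 130 x 70 x 42 mm lying on the table. Origin: centre of its underside.
- drumkey: Bystander: small flat steel T-shaped key 60 mm wide and 8 mm high, lying on the tail of the nest's board. Origin: underside, middle of the crossbar.
Not all that is in view belongs to the job. What is shaped like the head but orange or white is not meant.

How it is judged:
On the way, in this order (a step that is already met when the one before it is completed fails the run):
1. the shank is pushed into the socket, straight, while the head stands in its nest, and the head bears on the nest with over 20 N (a push of some 17 N and its own weight) (contact force between head and nest above 20 N and z of handle in the frame of head below 0.073 m and angle between the z axis of handle and the z axis of head, either way round below 0.08 rad and horizontal distance between handle and head below 0.005 m and horizontal distance between head and nest below 0.006 m and height (world z) of head below 0.009 m), for 0.1 s.
2. the shaker is lifted clear of the nest by its handle, the head hanging on the taper alone (height (world z) of head above 0.035 m and z of handle in the frame of head below 0.073 m and contact force between the fingers and head below 0.5 N), for 0.5 s.
At the end, for the whole second after the job is handed in: The shaker stands upright and at rest on the floor of the rubber cup, released, with its handle still jammed in the head: collar no more than 23 mm above the top face and straight within 4.5 degrees (horizontal distance between head and cup below 0.014 m and height (world z) of head below 0.009 m and angle between head's own z axis and vertical below 0.06 rad and z of handle in the frame of head below 0.073 m and angle between the z axis of handle and the z axis of head, either way round below 0.08 rad and linear speed of each of head, handle below 0.02 m/s); the robot touches nothing.
It fails at once if the head is pressed onto its nest with more than 33 N (a push of over 25 N and its own weight) or onto the cup with more than 36 N (contact force between head and nest above 33 N or contact force between head and cup above 36 N).
It fails at once if the fingers grip or push the head (contact force between the fingers and head above 3 N).
It fails at once if another instrument is moved by more than 30 mm (distance of any of mallet, egg, woodblock, cowbell, drumkey from where it was at the start of the episode above 0.03 m).
It also fails if it takes over 72 s, if anything falls off the work surface, if the arm or the gripper's body presses on something with over 40 N, if the wrist force passes 120 N, or if a joint passes its speed limit or range.

## Working session

There is one attempt and no reset: what is moved stays moved. The work goes in short steps, Python scripts to look and compute and a tool call to move; the robot and the scene stay as the last step left them, time stands still between calls to the robot, and variables do not carry over. Pictures are saved under pics/ and viewed, about 8 in all and at most 12, crops included, and the job is handed in when it is done.

Besides the shell and the picture viewer there is one more tool, called after "Emit:" in YAML: its name, and indented under it one key for each argument. carry_out: Moves the arm, as the interface text tells. Its arguments: {"type":"object","properties":{"moves":{"type":"array","items":{"type":"array","items":{"type":"array","items":{"type":"number"}}}},"squeeze":{"type":"number"}},"required":["moves"]}

```bash
mkdir -p pics; cat > h.py <<'E'
import numpy as np, cv2
from bench import env, cams
def save(n,f):
    p,d=cams.grab_frame(n); ci=cams.camera_info(n)
    cv2.imwrite(f'pics/{f}.png',p[:,:,::-1]); np.savez(f'pics/{f}.npz',d=d,K=ci['intrinsics'],e=ci['eye'],R=ci['orientation'])
def pt(f,u,v,z=None):
    """world point of pixel (pinhole cams): by depth, or on plane z"""
    s=np.load(f'pics/{f}.npz'); K=s['K']; R=s['R']
    r=R@np.array([(u-K[0,2])/K[0,0],-(v-K[1,2])/K[1,1],-1.])
    t=s['d'][int(v),int(u)] if z is None else (z-s['e'][2])/r[2]
    return s['e']+r*t
E
python3 - <<'E'
from h import *
save('scene','s0'); save('side','d0')
for n in('scene','side','wrist'): print(n,cams.camera_info(n))
s=env.get_state(); print({k:np.round(s[k],3) for k in('time','position','tcp_rot','force','grip_width')}, env.tcp_to_tips)
E
```

```text
scene {'intrinsics': array([[446.40956917,   0.        , 326.61055886],
       [  0.        , 446.40956917, 240.68496265],
       [  0.        ,   0.        ,   1.        ]]), 'eye': array([1.06298336, 0.45267618, 0.67489412]), 'orientation': array([[-0.63818269, -0.52566419,  0.56249445],
       [ 0.7698379 , -0.42763536,  0.47379068],
       [-0.00851228,  0.73539456,  0.6775857 ]])}
side {'intrinsics': array([[469.20146534,   0.        , 314.59766241],
       [  0.        , 469.20146534, 234.91519202],
       [  0.        ,   0.        ,   1.        ]]), 'eye': array([ 0.14071249, -0.42049906,  0.51512481]), 'orientation': array([[ 0.74964924,  0.37484492, -0.54545147],
       [-0.66151681,  0.44994235, -0.59995617],
       [ 0.02053119,  0.810582  ,  0.58526515]])}
wrist {'intrinsics': array([[371.64829954,   0.        , 316.46765183],
       [  0.        , 371.64829954, 241.6558835 ],
       [  0.        ,   0.        ,   1.        ]]), 'eye': array([ 0.34058245, -0.58948763,  0.37309775]), 'orientation': array([[ 0.39077232,  0.87097066,  0.29783739],
       [-0.92048633,  0.37023647,  0.1250195 ],
       [-0.00138195, -0.3230094 ,  0.94639475]])}
{'time': np.float64(0.1), 'position': array([ 0.264, -0.621,  0.241]), 'tcp_rot': array([[ 0.391, -0.92 , -0.001],
       [-0.92 , -0.391,  0.002],
       [-0.002,  0.   , -1.   ]]), 'force': array([-0.402, -0.31 , -0.086]), 'grip_width': np.float64(1.002)} 0.011
```

View pics/s0.png

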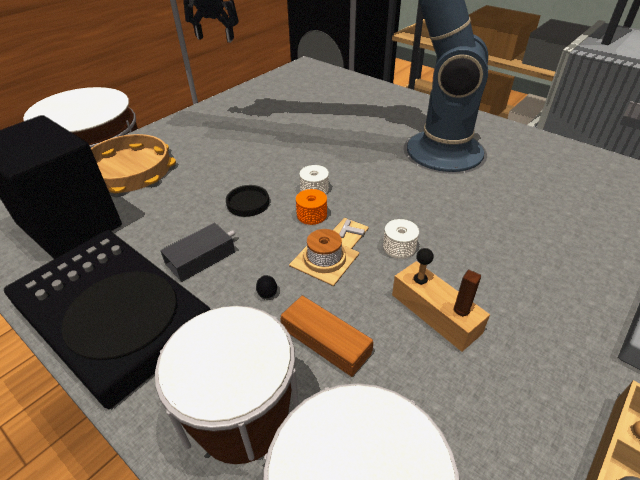

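View pics/d0.png

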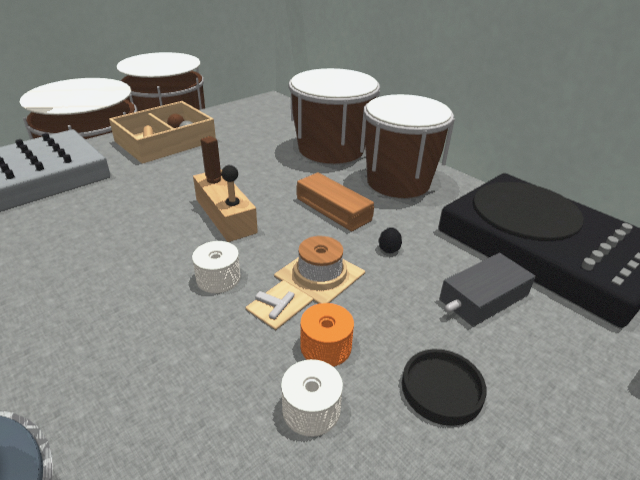

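The scene view shows the handle at about (468,290), the brown-topped head at (325,240) and the cup at (247,200). In the side view they are at (210,160), (321,250) and (444,385). I'll enlarge crops of these for precise readings.

```bash
python3 - <<'E'
from h import *
a=cv2.imread('pics/s0.png');b=cv2.imread('pics/d0.png')
def c(im,u,v,w=66,h=50,s=4):return cv2.resize(im[v:v+h,u:u+w],None,fx=s,fy=s,interpolation=cv2.INTER_CUBIC)
r1=np.hstack([c(a,425,260,66,72),c(a,292,222,66,72),c(a,215,165,66,72)])
r2=np.hstack([c(b,180,130,66,72),c(b,288,225,66,72),cv2.resize(b[340:430,395:495],(264,288))])
cv2.imwrite('pics/m0.png',np.vstack([r1,r2]))
E
```

```text
(no output)
```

View pics/m0.png

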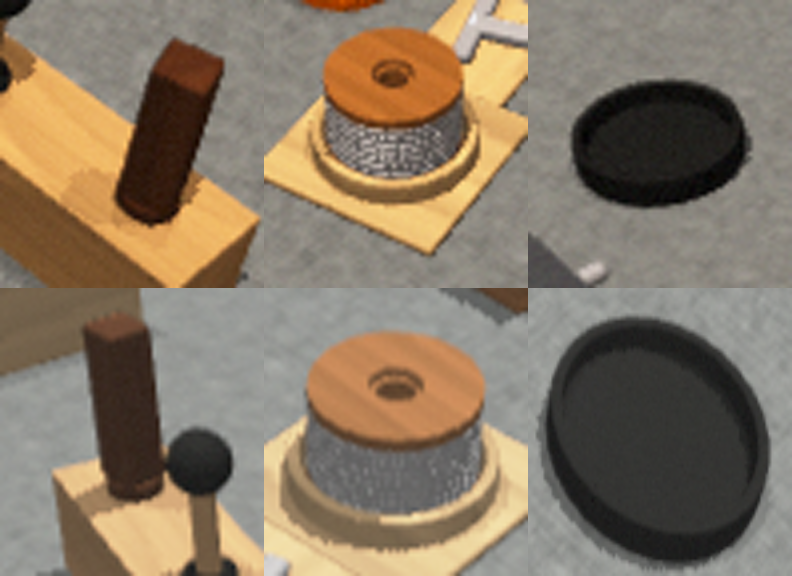

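```bash
cat >> h.py <<'E'
def cloud(f):
    s=np.load(f'pics/{f}.npz'); K=s['K'];d=s['d'];v,u=np.mgrid[:480,:640]
    c=np.stack([(u-K[0,2])/K[0,0]*d,-(v-K[1,2])/K[1,1]*d,-d],-1)
    P=c@s['R'].T+s['e']; P[d==0]=np.nan; return P
def mec(P,c,r,z0,z1):
    m=(np.hypot(*(P[...,:2]-c).transpose(2,0,1))<r)&(P[...,2]>z0)&(P[...,2]<z1)
    Q=P[m]; (x,y),R=cv2.minEnclosingCircle(Q[:,:2].astype(np.float32)); return len(Q),np.round([x,y,R],4),np.round(Q.mean(0),4)
E
python3 - <<'E'
from h import *
for n,h,hd,c in(('s0',(472.5,276.7),(324.1,241),(247.7,198)),('d0',(208.7,139.7),(320.9,250.2),(444,384))):
    a=[pt(n,*h,.144),pt(n,*hd,.056),pt(n,*c,.020)]
    print(n,*[np.round(x,4) for x in a])
    P=cloud(n)
    print(mec(P,a[0][:2],.03,.136,.16),mec(P,a[1][:2],.05,.05,.063),mec(P,a[2][:2],.07,.014,.03),'table',np.nanmedian(P[300:340,300:330,2]))
    b=P[(abs(P[...,2]-.056)<.004)&(abs(P[...,0]-a[0][0])<.1)&(abs(P[...,1]-a[0][1]+0)<.2)]
    b=b[np.hypot(*(b[:,:2]-a[1][:2]).T)>.05]
    print('holder',cv2.minAreaRect(b[:,:2].astype(np.float32)))
    for nm,z in(('collar',.057),): pass
E
```

```text
s0 [0.54  0.318 0.144] [0.5532 0.0165 0.056 ] [ 0.5225 -0.2509  0.02  ]
(205, array([0.5398, 0.3167, 0.0152]), array([0.5414, 0.3166, 0.1427])) (697, array([0.5518, 0.0143, 0.0373]), array([0.5537, 0.0158, 0.0559])) (340, array([ 0.5203, -0.2548,  0.0542]), array([ 0.5237, -0.2525,  0.0187])) table 0.04378829306965237
holder ((0.5169178247451782, 0.23226377367973328), (0.2544134855270386, 0.0826059877872467), 71.34095001220703)
d0 [0.5353 0.3128 0.144 ] [0.5487 0.0124 0.056 ] [ 0.5151 -0.2581  0.02  ]
(131, array([0.5365, 0.3158, 0.0153]), array([0.5349, 0.313 , 0.1421])) (1053, array([0.5513, 0.0155, 0.0377]), array([0.5482, 0.013 , 0.0562])) (1407, array([ 0.5204, -0.2546,  0.0528]), array([ 0.517 , -0.2579,  0.0193])) table 0.050241380438835026
holder ((0.5161979794502258, 0.2327415645122528), (0.24833698570728302, 0.08046708256006241), 71.80787658691406)
```

Emit:
carry_out:
  moves:
    - [[-2.2,-3.5,0,0,0,-6.7,1],[-4.4,-7,0,0,0,-13.4,1],[-6.6,-10.5,0,0,0,-20.1,1],[-8.8,-14,0,0,0,-26.8,1],[-11,-17.5,0,0,0,-33.5,1],[-13.2,-21,0,0,0,-40.2,1],[-15.4,-24.5,0,0,0,-46.9,1],[-17.6,-28,0,0,0,-53.6,1],[-19.8,-31.5,0,0,0,-60.3,1],[-22,-35,0,0,0,-67,1]]

```text
time: 0.93
position: [0.5006, -0.2801, 0.2422]
tcp_rot: [[1.0, 0.006, -0.0], [0.006, -1.0, -0.0], [-0.0, 0.0, -1.0]]
force: [0.0, -1.2, -0.6]
grip_width: 1.003
```

Emit:
carry_out:
  moves:
    - [[0.4,-4.1,0,0,0,0,1],[0.8,-8.2,0,0,0,0,1],[1.2,-12.3,0,0,0,0,1],[1.6,-16.4,0,0,0,0,1],[2,-20.5,0,0,0,0,1],[2.4,-24.6,0,0,0,0,1],[2.8,-28.7,0,0,0,0,1],[3.2,-32.8,0,0,0,0,1],[3.6,-36.9,0,0,0,0,1],[3.8,-41,0,0,0,0,1]]

```text
time: 1.77
position: [0.5378, 0.1298, 0.2421]
tcp_rot: [[1.0, -0.0, -0.0], [-0.0, -1.0, -0.0], [-0.0, 0.0, -1.0]]
force: [0.2, -0.6, 0.5]
grip_width: 1.003
```

Emit:
carry_out:
  moves:
    - [[0,-4,0,0,0,0,1],[0,-8,0,0,0,0,1],[0,-12,0,0,0,0,1],[0,-16,0,0,0,0,1],[0,-18.6,0,0,0,0,1],[0,-18.6,0,0,0,0,1],[0,-18.6,0,0,0,0,1],[0,-18.6,0,0,0,0,1]]

```text
time: 2.43
position: [0.538, 0.313, 0.2416]
tcp_rot: [[1.0, -0.0, -0.001], [-0.0, -1.0, -0.002], [-0.001, 0.002, -1.0]]
force: [0.6, 0.4, -0.1]
grip_width: 1.0
```

```bash
cat >> h.py <<'E'
def wpt(f,u,v,z):
    s=np.load(f'pics/{f}.npz'); K=s['K']; a,b=(u-K[0,2])/K[0,0],(v-K[1,2])/K[1,1]
    t=np.hypot(a,b); r=s['R']@np.array([a/t*np.sin(t),-b/t*np.sin(t),-np.cos(t)])
    return s['e']+r*(z-s['e'][2])/r[2]
def wpx(f,p):
    s=np.load(f'pics/{f}.npz'); K=s['K']; c=s['R'].T@(np.array(p)-s['e']); x,y,z=c[0],-c[1],-c[2]
    q=np.hypot(x,y); t=np.arctan2(q,z); return K[0,2]+K[0,0]*t*x/q, K[1,2]+K[1,1]*t*y/q
E
python3 - <<'E'
from h import *
save('wrist','w1'); s=env.get_state(); print(s['time'],s['position'],s['force'])
im=cv2.imread('pics/w1.png'); u,v=map(int,wpx('w1',(.538,.316,.144))); print(u,v)
cv2.imwrite('pics/w1c.png',cv2.resize(im,(800,600)))
E
```

```text
2.4833 [0.53832965 0.31234077 0.24176712] [ 1.01339091 -0.39294427  0.54617575]
315 241
```

View pics/w1c.png

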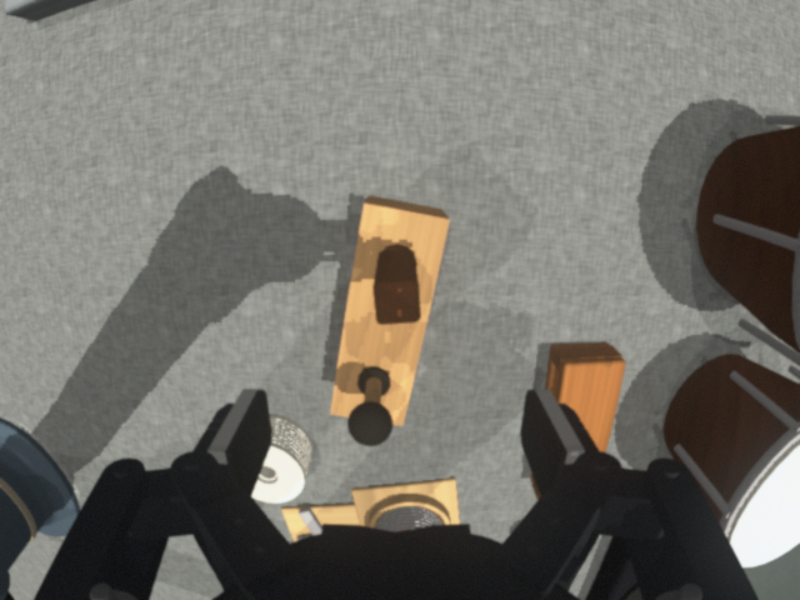

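```bash
python3 - <<'E'
from h import *
im=cv2.imread('pics/w1.png')
c=cv2.resize(im[180:280,270:370],None,fx=6,fy=6,interpolation=cv2.INTER_CUBIC)
c=np.clip(c.astype(float)*2.2,0,255).astype(np.uint8)
cv2.imwrite('pics/w1d.png',c)
E
```

```text
(no output)
```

View pics/w1d.png

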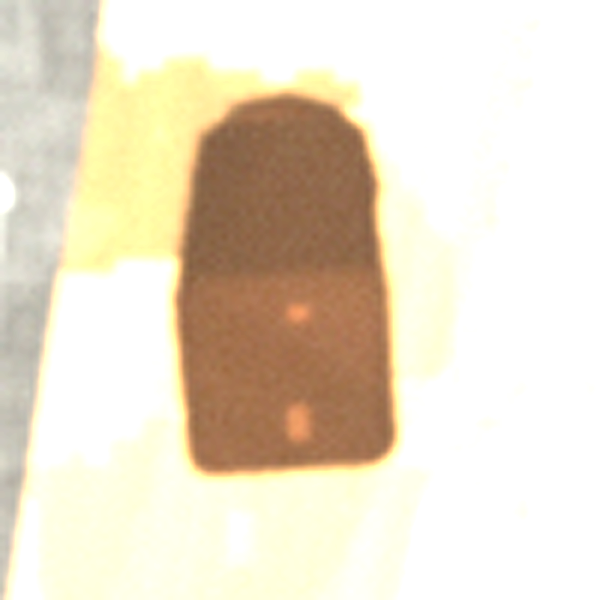

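```bash
python3 - <<'E'
from h import *
q=[(180,272),(382,268),(396,464),(192,472)]
P=np.array([wpt('w1',270+u/6,180+v/6,.144)[:2] for u,v in q]);print(P.round(4),P.mean(0))
for a,b in((0,1),(3,2),(3,0),(2,1)): d=P[b]-P[a];print(np.hypot(*d).round(4),np.degrees(np.arctan2(d[1],d[0])).round(1))
e=[(100,0),(10,590)]
A=[wpt('w1',270+u/6,180+v/6,.056)[:2] for u,v in e];d=A[0]-A[1];print('block',np.degrees(np.arctan2(d[1],d[0])))
c=wpt('w1',270+287/6,180+95/6,.06);print('collar far edge',c)
E
```

```text
[[0.5278 0.3271]
 [0.5495 0.3275]
 [0.5513 0.3049]
 [0.5288 0.304 ]] [0.53935423 0.31586277]
0.0217 1.1
0.0226 2.3
0.0231 92.4
0.0226 94.7
block 79.81155434701942
collar far edge [0.53958992 0.32870797 0.06      ]
```

Emit:
carry_out:
  moves:
    - [[0.1,-0.25,2,0,0,-2,1],[0.1,-0.25,4,0,0,-2,1],[0.1,-0.25,4,0,0,-2,1],[0.1,-0.25,4,0,0,-2,1],[0.1,-0.25,4,0,0,-2,1]]

```text
time: 2.9
position: [0.5397, 0.3159, 0.2033]
tcp_rot: [[0.999, 0.033, 0.001], [0.033, -0.999, 0.0], [0.001, -0.0, -1.0]]
force: [-1.1, 0.2, 0.3]
grip_width: 1.0
```

Emit:
carry_out:
  moves:
    - [[0,0.05,2.5,0,0,0,1],[0,0.05,5,0,0,0,1],[0,0.05,7.5,0,0,0,1],[0,0.05,10.2,0,0,0,1],[0,0.05,10.2,0,0,0,1],[0,0.05,10.2,0,0,0,1]]

```text
time: 3.4
position: [0.5391, 0.3158, 0.1006]
tcp_rot: [[0.999, 0.035, -0.001], [0.035, -0.999, -0.0], [-0.001, 0.0, -1.0]]
force: [0.6, -1.2, 0.9]
grip_width: 1.0
```

Emit:
carry_out:
  moves:
    - [[0,0,0,0,0,0,0.1],[0,0,0,0,0,0,0.1],[0,0,0,0,0,0,0.1],[0,0,0,0,0,0,0.1],[0,0,0,0,0,0,0.1],[0,0,0,0,0,0,0.1],[0,0,0,0,0,0,0.1],[0,0,0,0,0,0,0.1]]
  squeeze: 100

```text
time: 4.07
position: [0.5393, 0.3165, 0.1014]
tcp_rot: [[0.999, 0.035, 0.001], [0.035, -0.999, 0.0], [0.001, -0.0, -1.0]]
force: [-0.9, -1.1, 5.6]
grip_width: 0.27
```

Emit:
carry_out:
  moves:
    - [[0,0,-1,0,0,0,0.1],[0,0,-3,0,0,0,0.1],[0,0,-6,0,0,0,0.1],[0,0,-9,0,0,0,0.1],[0,0,-12,0,0,0,0.1],[0,0,-15,0,0,0,0.1],[0,0,-15.5,0,0,0,0.1],[0,0,-15.5,0,0,0,0.1],[0,0,-15.5,0,0,0,0.1]]

```text
time: 4.82
position: [0.5385, 0.3155, 0.2546]
tcp_rot: [[0.999, 0.035, -0.001], [0.035, -0.999, -0.001], [-0.001, 0.001, -1.0]]
force: [-0.5, -0.2, -1.6]
grip_width: 0.267
```

```bash
python3 - <<'E'
from h import *
save('scene','s1');save('side','d1'); s=env.get_state(); print(s['time'],s['position'],s['force'],s['torque'],s['grip_width'])
a=cv2.imread('pics/s1.png');b=cv2.imread('pics/d1.png')
cv2.imwrite('pics/m1.png',np.hstack([cv2.resize(a[140:320,400:535],(400,533)),cv2.resize(b[10:220,140:298],(400,533))]))
E
```

```text
4.9167 [0.53807515 0.31517068 0.25322184] [-0.38944663 -0.68322049 -2.39103698] [0.0073293  0.01039661 0.00540133] 0.27300741222502384
```

View pics/m1.png

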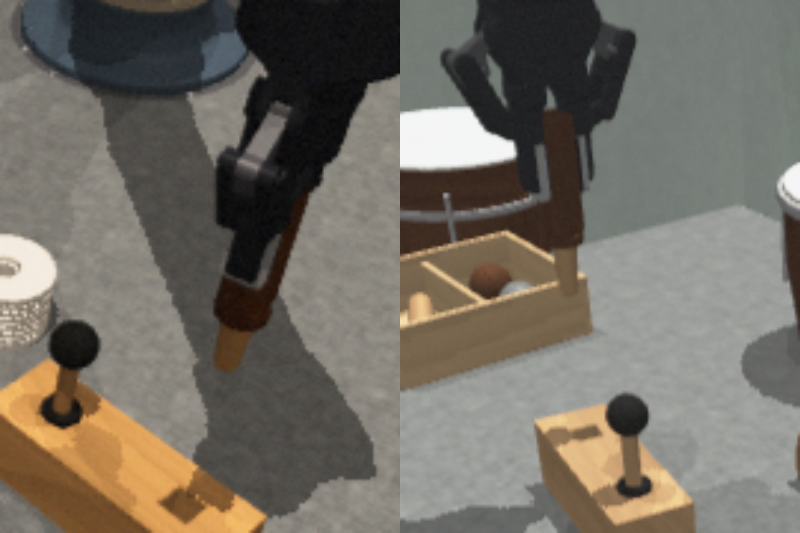

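Emit:
carry_out:
  moves:
    - [[0,2,0,0,0,0,0.1],[0,5.5,0,0,0,0,0.1],[0.1,9,0,0,0,0,0.1],[0.1,12.5,0,0,0,0,0.1],[0.2,16,0,0,0,0,0.1],[0.2,19.5,0,0,0,0,0.1],[0.3,23,0,0,0,0,0.1],[0.3,26.5,0,0,0,0,0.1],[0.3,29,0,0,0,0,0.1],[0.3,30.1,0,0,0,0,0.1]]

```text
time: 5.75
position: [0.5517, 0.01, 0.2533]
tcp_rot: [[1.0, 0.029, -0.004], [0.029, -1.0, -0.002], [-0.004, 0.002, -1.0]]
force: [0.2, -0.9, -1.1]
grip_width: 0.267
```

Emit:
carry_out:
  moves:
    - [[0,0,2,0,0,0,0.1],[0,0,4,0,0,0,0.1],[0,0,6,0,0,0,0.1],[0,0,8,0,0,0,0.1],[0,0,8,0,0,0,0.1],[0,0,8,0,0,0,0.1],[0,0,8,0,0,0,0.1]]

```text
time: 6.33
position: [0.5529, 0.0163, 0.1758]
tcp_rot: [[0.999, 0.036, 0.001], [0.036, -0.999, 0.001], [0.001, -0.001, -1.0]]
force: [0.0, -0.0, -1.2]
grip_width: 0.265
```

```bash
python3 - <<'E'
from h import *
save('scene','s2');save('side','d2'); save('wrist','w2')
s=env.get_state(); print(s['time'],s['position'],s['force'],s['grip_width'])
a=cv2.imread('pics/s2.png');b=cv2.imread('pics/d2.png');w=cv2.imread('pics/w2.png')
f=lambda i,u,v:cv2.resize(i[v:v+120,u:u+80],(400,600),interpolation=cv2.INTER_CUBIC)
cv2.imwrite('pics/m2.png',np.hstack([f(a,285,160),f(b,280,160)]))
u,v=map(int,wpx('w2',(.5515,.015,.056)));print(u,v)
cv2.imwrite('pics/w2c.png',cv2.resize(w,(640,480)))
E
```

```text
6.4833 [0.55332559 0.01581701 0.17658815] [-0.2553386  -0.05143115 -1.34890783] 0.27135741626807974
313 237
```

View pics/m2.png

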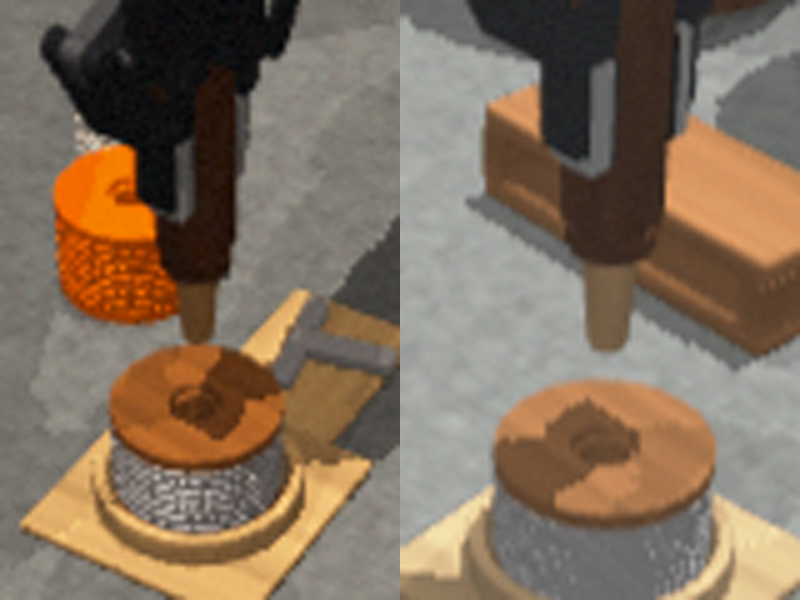

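```bash
cat >> h.py <<'E'
def tri(a,pa,b,pb):
    ra=pt(a,*pa,0.)-np.load(f'pics/{a}.npz')['e']; ea=np.load(f'pics/{a}.npz')['e']
    rb=pt(b,*pb,0.)-np.load(f'pics/{b}.npz')['e']; eb=np.load(f'pics/{b}.npz')['e']
    t=np.linalg.lstsq(np.stack([ra,-rb],1),eb-ea,rcond=None)[0]
    p,q=ea+ra*t[0],eb+rb*t[1]; return (p+q)/2,np.linalg.norm(p-q)
E
python3 - <<'E'
from h import *
print(tri('s2',(324.6,227.6),'d2',(321.4,229.2)))
print(tri('s2',(324.2,241),'d2',(321,249.8)))
# collar bottom
print(tri('s2',(285+195/5,160+277/5),'d2',(280+210/5,160+258/5)))
E
```

```text
(array([0.5527028 , 0.01762525, 0.09249805]), np.float64(0.0006247225393792399))
(array([0.5513706 , 0.01513136, 0.05386256]), np.float64(0.00020930468494632213))
(array([0.55363233, 0.01798185, 0.12469805]), np.float64(0.00031850799847814125))
```

View pics/w2c.png

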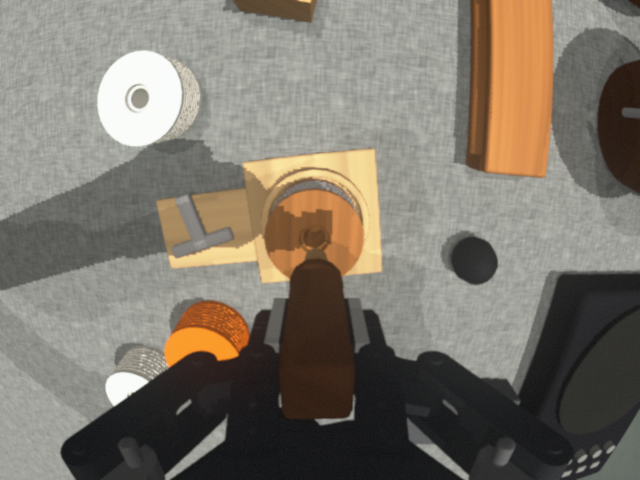

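Emit:
carry_out:
  moves:
    - [[-0.15,0.2,0.5,0,0,0,0.1],[-0.15,0.2,1.5,0,0,0,0.1],[-0.15,0.2,2.5,0,0,0,0.1],[-0.15,0.2,3,0,0,0,0.1],[-0.15,0.2,3.5,0,0,0,0.1],[-0.15,0.2,4,0,0,0,0.1],[-0.15,0.2,4.5,0,0,0,0.1],[-0.15,0.2,4.5,0,0,0,0.1],[-0.15,0.2,4.5,0,0,0,0.1]]

```text
time: 7.23
position: [0.5511, 0.0135, 0.1301]
tcp_rot: [[0.999, 0.035, -0.0], [0.035, -0.999, 0.0], [-0.0, -0.0, -1.0]]
force: [-1.1, 0.3, -0.9]
grip_width: 0.272
```

Emit:
carry_out:
  moves:
    - [[0,0,0.1,0,0,0,0.1],[0,0,0.2,0,0,0,0.1],[0,0,0.3,0,0,0,0.1],[0,0,0.4,0,0,0,0.1],[0,0,0.5,0,0,0,0.1],[0,0,0.5,0,0,0,0.1],[0,0,0.5,0,0,0,0.1]]

```text
time: 7.82
position: [0.5512, 0.0134, 0.1253]
tcp_rot: [[0.999, 0.035, 0.0], [0.035, -0.999, 0.0], [0.0, -0.0, -1.0]]
force: [1.3, 1.3, -1.8]
grip_width: 0.267
```

Emit:
carry_out:
  moves:
    - [[0,0,0.1,0,0,0,0.1],[0,0,0.2,0,0,0,0.1],[0,0,0.2,0,0,0,0.1],[0,0,0.2,0,0,0,0.1]]

```text
time: 8.15
position: [0.5513, 0.0135, 0.1233]
tcp_rot: [[0.999, 0.035, 0.001], [0.035, -0.999, 0.0], [0.001, -0.0, -1.0]]
force: [2.0, 0.2, -2.0]
grip_width: 0.27
```

Emit:
carry_out:
  moves:
    - [[0,0,0.1,0,0,0,0.1],[0,0,0.2,0,0,0,0.1],[0,0,0.2,0,0,0,0.1],[0,0,0.2,0,0,0,0.1]]

```text
time: 8.48
position: [0.5514, 0.0135, 0.1213]
tcp_rot: [[0.999, 0.035, 0.001], [0.035, -0.999, 0.0], [0.001, -0.0, -1.0]]
force: [1.3, 0.2, -1.6]
grip_width: 0.269
```

Emit:
carry_out:
  moves:
    - [[0,0,0.05,0,0,0,0.1],[0,0,0.1,0,0,0,0.1],[0,0,0.15,0,0,0,0.1],[0,0,0.15,0,0,0,0.1]]

```text
time: 8.82
position: [0.5514, 0.0136, 0.12]
tcp_rot: [[0.999, 0.035, 0.001], [0.035, -0.999, 0.0], [0.001, -0.0, -1.0]]
force: [1.4, 2.1, -0.5]
grip_width: 0.27
```

```bash
python3 - <<'E'
from h import *
for i in range(3):
    cams.grab_frame('side'); s=env.get_state(); print(s['position'].round(4),s['force'].round(1),s['torque'].round(3))
E
```

```text
[0.5514 0.0135 0.1199] [1.6 1.9 1.1] [ 0.328 -0.515 -0.031]
[0.5514 0.0135 0.1199] [2.2 0.5 0.1] [ 0.344 -0.532 -0.051]
[0.5514 0.0135 0.12  ] [1.9 2.1 0.9] [ 0.381 -0.562  0.007]
```

Emit:
carry_out:
  moves:
    - [[0.05,-0.05,0,0,0,0,0.1],[0.1,-0.1,0,0,0,0,0.1],[0.1,-0.1,0,0,0,0,0.1]]

```text
time: 9.22
position: [0.5517, 0.014, 0.1196]
tcp_rot: [[0.999, 0.035, -0.001], [0.035, -0.999, -0.001], [-0.001, 0.001, -1.0]]
force: [0.9, -0.3, -0.9]
grip_width: 0.269
```

```bash
cat > f.py <<'E'
from h import *
S=[]
for i in range(4):
    cams.grab_frame('side'); s=env.get_state(); S.append(np.r_[s['position'],s['force'],s['torque']])
print(s['time'],np.mean(S,0).round(4))
E
python3 f.py
```

```text
9.4167 [ 0.5517  0.014   0.1196  0.5987 -0.2565 -1.0031 -0.0765 -0.2322 -0.0153]
```

Emit:
carry_out:
  moves:
    - [[0.03,0.02,0.05,0,0,0,0.1],[0.03,0.02,0.1,0,0,0,0.1],[0.03,0.02,0.15,0,0,0,0.1],[0.03,0.02,0.15,0,0,0,0.1]]

```text
time: 9.75
position: [0.552, 0.0142, 0.118]
tcp_rot: [[0.999, 0.035, -0.001], [0.035, -0.999, -0.0], [-0.001, 0.0, -1.0]]
force: [1.2, -0.4, -0.6]
grip_width: 0.265
```

```bash
python3 f.py
```

```text
9.95 [ 5.5210e-01  1.4200e-02  1.1820e-01  2.5990e-01  1.7110e-01 -1.2011e+00
 -3.0000e-03 -6.5000e-03  5.0000e-04]
```

Emit:
carry_out:
  moves:
    - [[0,0,0.05,0,0,0,0.1],[0,0,0.1,0,0,0,0.1],[0,0,0.15,0,0,0,0.1],[0,0,0.15,0,0,0,0.1]]

```text
time: 10.28
position: [0.5522, 0.0142, 0.1167]
tcp_rot: [[0.999, 0.035, -0.0], [0.035, -0.999, -0.0], [-0.0, 0.0, -1.0]]
force: [-0.5, 0.4, -2.0]
grip_width: 0.266
```

Emit:
carry_out:
  moves:
    - [[0,0,0.05,0,0,0,0.1],[0,0,0.1,0,0,0,0.1],[0,0,0.1,0,0,0,0.1],[0,0,0.1,0,0,0,0.1]]

```text
time: 10.62
position: [0.5523, 0.0142, 0.1158]
tcp_rot: [[0.999, 0.035, -0.0], [0.035, -0.999, -0.0], [-0.0, 0.0, -1.0]]
force: [-0.2, 0.1, -0.4]
grip_width: 0.272
```

```bash
python3 f.py
```

```text
10.8167 [ 0.5523  0.0142  0.1158 -0.2777  0.041  -0.823  -0.0091  0.0153  0.0181]
```

Emit:
carry_out:
  moves:
    - [[0,0,0.05,0,0,0,0.1],[0,0,0.1,0,0,0,0.1],[0,0,0.1,0,0,0,0.1],[0,0,0.1,0,0,0,0.1]]

```text
time: 11.15
position: [0.5523, 0.0142, 0.1147]
tcp_rot: [[0.999, 0.035, -0.0], [0.035, -0.999, -0.0], [-0.0, 0.0, -1.0]]
force: [-0.5, 0.5, -0.7]
grip_width: 0.268
```

Emit:
carry_out:
  moves:
    - [[0,0,0.05,0,0,0,0.1],[0,0,0.1,0,0,0,0.1],[0,0,0.1,0,0,0,0.1],[0,0,0.1,0,0,0,0.1]]

```text
time: 11.48
position: [0.5523, 0.0143, 0.1137]
tcp_rot: [[0.999, 0.035, -0.0], [0.035, -0.999, 0.0], [-0.0, -0.0, -1.0]]
force: [-0.6, -0.3, -1.1]
grip_width: 0.271
```

```bash
python3 f.py
```

```text
11.6833 [ 0.5523  0.0142  0.1137 -0.4815  0.5579 -1.2899  0.0465  0.1194  0.0132]
```

Emit:
carry_out:
  moves:
    - [[-0.03,0,0.05,0,0,0,0.1],[-0.03,0,0.1,0,0,0,0.1],[-0.03,0,0.1,0,0,0,0.1],[-0.03,0,0.1,0,0,0,0.1]]

```text
time: 12.02
position: [0.5522, 0.0142, 0.1129]
tcp_rot: [[0.999, 0.035, 0.0], [0.035, -0.999, 0.0], [0.0, 0.0, -1.0]]
force: [0.2, 0.4, -0.3]
grip_width: 0.267
```

Emit:
carry_out:
  moves:
    - [[0,0,0.05,0,0,0,0.1],[0,0,0.1,0,0,0,0.1],[0,0,0.1,0,0,0,0.1],[0,0,0.1,0,0,0,0.1]]

```text
time: 12.35
position: [0.5522, 0.0142, 0.112]
tcp_rot: [[0.999, 0.035, 0.0], [0.035, -0.999, -0.0], [0.0, 0.0, -1.0]]
force: [-1.1, -0.4, 1.6]
grip_width: 0.267
```

```bash
python3 f.py
```

```text
12.55 [ 0.5522  0.0143  0.112  -0.5632 -0.0574  2.21    0.0793  0.1843  0.017 ]
```

Emit:
carry_out:
  moves:
    - [[-0.03,0,0.05,0,0,0,0.1],[-0.03,0,0.1,0,0,0,0.1],[-0.03,0,0.1,0,0,0,0.1]]

```text
time: 12.8
position: [0.5521, 0.0142, 0.1111]
tcp_rot: [[0.999, 0.035, 0.001], [0.035, -0.999, 0.0], [0.001, 0.0, -1.0]]
force: [-0.1, -0.1, 3.6]
grip_width: 0.269
```

```bash
python3 f.py
```

```text
13.0 [ 0.5521  0.0142  0.1111 -0.0283  0.3049  4.1405  0.0214  0.0581 -0.0061]
```

Emit:
carry_out:
  moves:
    - [[-0.01,0,0.05,0,0,0,0.1],[-0.01,0,0.1,0,0,0,0.1],[-0.01,0,0.1,0,0,0,0.1],[-0.01,0,0.1,0,0,0,0.1]]

```text
time: 13.33
position: [0.5521, 0.0142, 0.1102]
tcp_rot: [[0.999, 0.035, 0.001], [0.035, -0.999, 0.0], [0.001, 0.0, -1.0]]
force: [-1.5, -0.4, 4.4]
grip_width: 0.27
```

```bash
python3 f.py
```

```text
13.5333 [ 0.5521  0.0143  0.1102 -0.7946 -0.3411  5.0958  0.0174  0.0734 -0.0288]
```

Emit:
carry_out:
  moves:
    - [[0,0,0.05,0,0,0,0.1],[0,0,0.1,0,0,0,0.1],[0,0,0.1,0,0,0,0.1]]

```text
time: 13.78
position: [0.5521, 0.0143, 0.1094]
tcp_rot: [[0.999, 0.035, 0.001], [0.035, -0.999, -0.0], [0.001, 0.0, -1.0]]
force: [-0.2, 0.8, 7.5]
grip_width: 0.271
```

```bash
python3 f.py
```

```text
13.9833 [ 5.522e-01  1.430e-02  1.094e-01 -7.565e-01 -5.610e-02  7.012e+00
 -1.230e-02  2.208e-01 -2.100e-03]
```

Emit:
carry_out:
  moves:
    - [[-0.03,0,0.05,0,0,0,0.1],[-0.03,0,0.1,0,0,0,0.1],[-0.03,0,0.1,0,0,0,0.1]]

```text
time: 14.23
position: [0.5521, 0.0143, 0.1087]
tcp_rot: [[0.999, 0.035, 0.002], [0.035, -0.999, -0.0], [0.002, 0.0, -1.0]]
force: [-0.4, 0.4, 9.2]
grip_width: 0.271
```

```bash
python3 f.py
```

```text
14.4333 [ 5.5210e-01  1.4300e-02  1.0870e-01 -5.6680e-01 -1.7260e-01  8.7643e+00
 -3.2600e-02  2.7040e-01  5.8000e-03]
```

Emit:
carry_out:
  moves:
    - [[-0.03,0,0.05,0,0,0,0.1],[-0.03,0,0.1,0,0,0,0.1],[-0.03,0,0.1,0,0,0,0.1]]

```text
time: 14.68
position: [0.5521, 0.0143, 0.108]
tcp_rot: [[0.999, 0.035, 0.002], [0.035, -0.999, -0.0], [0.002, 0.0, -1.0]]
force: [-1.4, 0.0, 10.1]
grip_width: 0.27
```

```bash
python3 f.py
```

```text
14.8833 [ 0.5521  0.0143  0.108  -1.1174 -0.4588  9.9253 -0.0416  0.255  -0.0135]
```

Emit:
carry_out:
  moves:
    - [[0,0,0.05,0,0,0,0.1],[0,0,0.1,0,0,0,0.1],[0,0,0.1,0,0,0,0.1]]

```text
time: 15.13
position: [0.5521, 0.0143, 0.1074]
tcp_rot: [[0.999, 0.035, 0.002], [0.035, -0.999, -0.0], [0.002, 0.001, -1.0]]
force: [-2.4, 0.2, 13.2]
grip_width: 0.268
```

```bash
python3 f.py
```

```text
15.3333 [ 5.52100e-01  1.43000e-02  1.07400e-01 -1.46160e+00 -2.23700e-01
  1.25101e+01 -8.13000e-02  4.85800e-01  1.80000e-03]
```

Emit:
carry_out:
  moves:
    - [[-0.06,0,0.05,0,0,0,0.1],[-0.06,0,0.1,0,0,0,0.1],[-0.06,0,0.1,0,0,0,0.1]]

```text
time: 15.58
position: [0.552, 0.0143, 0.1067]
tcp_rot: [[0.999, 0.035, 0.004], [0.035, -0.999, -0.0], [0.004, 0.001, -1.0]]
force: [-1.6, -0.6, 12.7]
grip_width: 0.274
```

```bash
python3 f.py
```

```text
15.7833 [ 0.552   0.0143  0.1067 -1.0838 -0.2455 12.9218 -0.1127  0.3295 -0.0251]
```

Emit:
carry_out:
  moves:
    - [[-0.03,0,0.05,0,0,0,0.1],[-0.03,0,0.1,0,0,0,0.1],[-0.03,0,0.1,0,0,0,0.1]]

```text
time: 16.03
position: [0.552, 0.0143, 0.106]
tcp_rot: [[0.999, 0.035, 0.004], [0.035, -0.999, -0.0], [0.004, 0.001, -1.0]]
force: [-0.8, 0.1, 14.4]
grip_width: 0.269
```

```bash
python3 f.py
```

```text
16.2333 [ 5.52000e-01  1.43000e-02  1.06000e-01 -1.12470e+00 -5.45600e-01
  1.46492e+01 -1.40800e-01  3.93100e-01  8.70000e-03]
```

Emit:
carry_out:
  moves:
    - [[0,0,0.05,0,0,0,0.1],[0,0,0.1,0,0,0,0.1],[0,0,0.1,0,0,0,0.1]]

```text
time: 16.48
position: [0.552, 0.0143, 0.1048]
tcp_rot: [[0.999, 0.035, 0.004], [0.035, -0.999, -0.0], [0.004, 0.0, -1.0]]
force: [-0.3, -1.0, 12.8]
grip_width: 0.266
```

```bash
python3 f.py
```

```text
16.6833 [ 5.5200e-01  1.4300e-02  1.0470e-01 -9.4230e-01 -5.6870e-01  1.2307e+01
 -8.7600e-02  2.2440e-01  3.1000e-03]
```

Emit:
carry_out:
  moves:
    - [[-0.03,0,0.05,0,0,0,0.1],[-0.03,0,0.1,0,0,0,0.1],[-0.03,0,0.1,0,0,0,0.1]]

```text
time: 16.93
position: [0.552, 0.0143, 0.1043]
tcp_rot: [[0.999, 0.035, 0.005], [0.035, -0.999, -0.0], [0.005, 0.001, -1.0]]
force: [-2.2, -0.3, 15.4]
grip_width: 0.27
```

```bash
python3 f.py
```

```text
17.1333 [ 5.5200e-01  1.4300e-02  1.0420e-01 -1.8670e+00 -6.8900e-01  1.6273e+01
 -1.3450e-01  3.8070e-01 -8.7000e-03]
```

Emit:
carry_out:
  moves:
    - [[0,0,0.03,0,0,0,0.1],[0,0,0.06,0,0,0,0.1],[0,0,0.06,0,0,0,0.1]]
  squeeze: 120

```text
time: 17.38
position: [0.552, 0.0144, 0.1039]
tcp_rot: [[0.999, 0.035, 0.005], [0.035, -0.999, -0.001], [0.005, 0.001, -1.0]]
force: [-2.2, -0.2, 17.7]
grip_width: 0.267
```

```bash
python3 f.py; python3 - <<'E'
from h import *
save('scene','s3');save('side','d3')
a=cv2.imread('pics/s3.png');b=cv2.imread('pics/d3.png')
f=lambda i,u,v:cv2.resize(i[v:v+120,u:u+80],(400,600),interpolation=cv2.INTER_CUBIC)
cv2.imwrite('pics/m3.png',np.hstack([f(a,285,170),f(b,280,170)]))
E
```

```text
17.5833 [ 5.52000e-01  1.44000e-02  1.03900e-01 -2.28560e+00 -6.57000e-01
  1.79799e+01 -1.73500e-01  5.73200e-01  1.50000e-02]
```

View pics/m3.png

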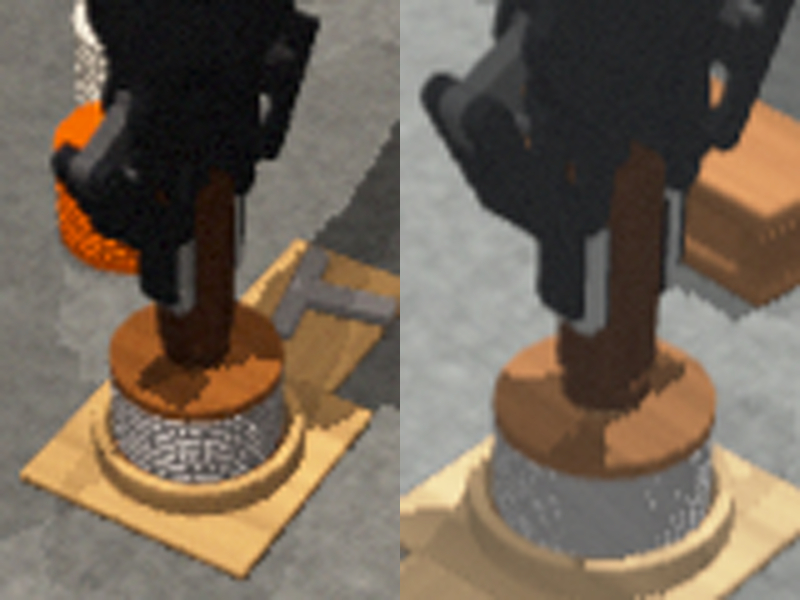

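Emit:
carry_out:
  moves:
    - [[0,0,0.03,0,0,0,0.1],[0,0,0.03,0,0,0,0.1],[0,0,0.03,0,0,0,0.1]]

```text
time: 17.93
position: [0.552, 0.0144, 0.1038]
tcp_rot: [[0.999, 0.035, 0.005], [0.035, -0.999, -0.001], [0.005, 0.001, -1.0]]
force: [-1.5, -0.0, 20.6]
grip_width: 0.267
```

```bash
python3 f.py
```

```text
18.1333 [ 5.52000e-01  1.44000e-02  1.03900e-01 -2.49160e+00 -7.40100e-01
  1.98779e+01 -1.91300e-01  7.04600e-01  3.08000e-02]
```

Emit:
carry_out:
  moves:
    - [[0,0,-0.2,0,0,0,0.1],[0,0,-0.5,0,0,0,0.1],[0,0,-0.8,0,0,0,0.1],[0,0,-1.1,0,0,0,0.1],[0,0,-1.5,0,0,0,0.1],[0,0,-1.9,0,0,0,0.1],[0,0,-2.3,0,0,0,0.1],[0,0,-2.7,0,0,0,0.1],[0,0,-3.2,0,0,0,0.1],[0,0,-3.7,0,0,0,0.1]]

```text
time: 18.97
position: [0.5492, 0.014, 0.1382]
tcp_rot: [[0.999, 0.035, -0.001], [0.035, -0.999, -0.0], [-0.001, 0.0, -1.0]]
force: [-0.1, -0.3, -4.2]
grip_width: 0.264
```

```bash
python3 f.py
```

```text
19.1667 [ 5.5000e-01  1.4100e-02  1.3870e-01 -1.1850e-01  1.5530e-01 -4.5447e+00
 -1.6200e-02 -9.8000e-03  1.7000e-03]
```

Emit:
carry_out:
  moves:
    - [[0,0,-0.5,0,0,0,0.1],[0,0,-1.2,0,0,0,0.1],[0,0,-2,0,0,0,0.1],[0,0,-3,0,0,0,0.1],[0,0,-4,0,0,0,0.1],[0,0,-5,0,0,0,0.1],[0,0,-5.7,0,0,0,0.1],[0,0,-6,0,0,0,0.1],[0,0,-6,0,0,0,0.1]]

```text
time: 19.92
position: [0.5504, 0.0142, 0.199]
tcp_rot: [[0.999, 0.035, 0.002], [0.035, -0.999, -0.0], [0.002, 0.0, -1.0]]
force: [-0.4, 0.2, -4.4]
grip_width: 0.267
```

Emit:
carry_out:
  moves:
    - [[-0.1,0.7,0,0,0,0,0.1],[-0.3,1.9,0,0,0,0,0.1],[-0.5,3.4,0,0,0,0,0.1],[-0.8,5.2,0,0,0,0,0.1],[-1,7,0,0,0,0,0.1],[-1.3,8.8,0,0,0,0,0.1],[-1.6,10.6,0,0,0,0,0.1],[-1.8,12.2,0,0,0,0,0.1],[-1.9,13.2,0,0,0,0,0.1],[-2,13.6,0,0,0,0,0.1]]

```text
time: 20.75
position: [0.5338, -0.1258, 0.1972]
tcp_rot: [[1.0, 0.031, -0.001], [0.031, -1.0, -0.001], [-0.001, 0.001, -1.0]]
force: [0.7, 0.3, -4.6]
grip_width: 0.262
```

Emit:
carry_out:
  moves:
    - [[-0.1,0.7,0,0,0,0,0.1],[-0.3,1.9,0,0,0,0,0.1],[-0.5,3.4,0,0,0,0,0.1],[-0.8,5.2,0,0,0,0,0.1],[-1,7,0,0,0,0,0.1],[-1.3,8.8,0,0,0,0,0.1],[-1.6,10.6,0,0,0,0,0.1],[-1.8,12.2,0,0,0,0,0.1],[-1.9,13.1,0,0,0,0,0.1],[-1.9,13.2,0,0,0,0,0.1]]

```text
time: 21.58
position: [0.5197, -0.2577, 0.1977]
tcp_rot: [[0.999, 0.032, -0.0], [0.032, -0.999, -0.001], [-0.0, 0.001, -1.0]]
force: [-0.2, -0.7, -4.1]
grip_width: 0.268
```

```bash
python3 f.py; python3 - <<'E'
from h import *
save('scene','s4');save('side','d4');save('wrist','w4')
a=cv2.imread('pics/s4.png');b=cv2.imread('pics/d4.png')
cv2.imwrite('pics/m4.png',np.hstack([cv2.resize(a[60:240,180:300],(400,600)),cv2.resize(b[210:435,370:520],(400,600))]))
E
```

```text
21.7833 [ 0.5205 -0.2543  0.1978 -0.128   0.4426 -4.541   0.0566 -0.0137 -0.0172]
```

View pics/m4.png

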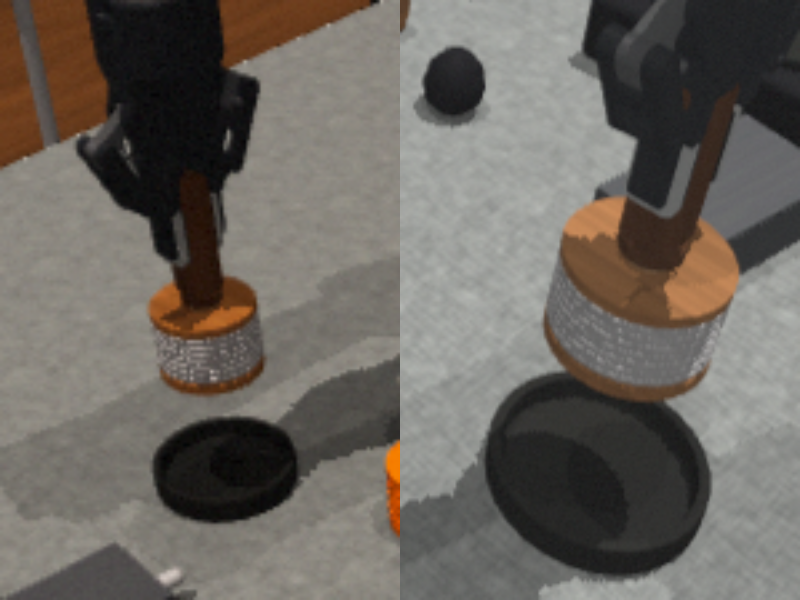

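```bash
python3 - <<'E'
from h import *
for n in('s4','d4'):
    P=cloud(n); print(mec(P,np.array([.5203,-.2547]),.05,.142,.1565))
E
```

```text
(425, array([ 0.5204, -0.2529,  0.0375]), array([ 0.5272, -0.2441,  0.1495]))
(2061, array([ 0.5193, -0.2517,  0.0368]), array([ 0.5098, -0.2567,  0.1499]))
```

Emit:
carry_out:
  moves:
    - [[0,0,1,0,0,0,0.1],[0,0,2.5,0,0,0,0.1],[0,0,4,0,0,0,0.1],[0,0,5.2,0,0,0,0.1],[0,0,6,0,0,0,0.1],[0,0,6.5,0,0,0,0.1],[0,0,6.5,0,0,0,0.1],[0,0,6.5,0,0,0,0.1]]

```text
time: 22.6
position: [0.5207, -0.2551, 0.133]
tcp_rot: [[0.999, 0.035, 0.0], [0.035, -0.999, -0.0], [0.0, 0.0, -1.0]]
force: [0.4, 0.9, -4.1]
grip_width: 0.267
```

Emit:
carry_out:
  moves:
    - [[0,0.1,0.6,0,0,0,0.1],[0,0.1,1.2,0,0,0,0.1],[0,0.1,1.8,0,0,0,0.1],[0,0.1,2.2,0,0,0,0.1],[0,0.1,2.5,0,0,0,0.1],[0,0.1,2.6,0,0,0,0.1],[0,0.1,2.6,0,0,0,0.1],[0,0.1,2.6,0,0,0,0.1]]

```text
time: 23.27
position: [0.5206, -0.2561, 0.107]
tcp_rot: [[0.999, 0.035, 0.0], [0.035, -0.999, -0.0], [0.0, 0.0, -1.0]]
force: [-0.0, -0.2, -5.7]
grip_width: 0.267
```

Emit:
carry_out:
  moves:
    - [[0,0,0.05,0,0,0,0.1],[0,0,0.1,0,0,0,0.1],[0,0,0.15,0,0,0,0.1],[0,0,0.2,0,0,0,0.1],[0,0,0.2,0,0,0,0.1],[0,0,0.2,0,0,0,0.1]]

```text
time: 23.77
position: [0.5204, -0.2561, 0.1049]
tcp_rot: [[0.999, 0.035, 0.0], [0.035, -0.999, -0.0], [0.0, 0.0, -1.0]]
force: [-0.3, -0.3, -4.6]
grip_width: 0.265
```

```bash
python3 f.py
```

```text
23.9667 [ 5.2040e-01 -2.5610e-01  1.0500e-01 -9.7100e-02  5.7000e-03 -4.8358e+00
 -1.0000e-03 -1.1300e-02  1.8400e-02]
```

Emit:
carry_out:
  moves:
    - [[0,0,0.05,0,0,0,0.1],[0,0,0.1,0,0,0,0.1],[0,0,0.1,0,0,0,0.1],[0,0,0.1,0,0,0,0.1]]

```text
time: 24.3
position: [0.5204, -0.2561, 0.1041]
tcp_rot: [[0.999, 0.035, 0.0], [0.035, -0.999, -0.0], [0.0, 0.0, -1.0]]
force: [-0.9, 0.7, -2.7]
grip_width: 0.269
```

```bash
python3 f.py
```

```text
24.5 [ 0.5204 -0.2561  0.1041 -1.1002  0.2105 -2.1131  0.0519  0.2049 -0.0122]
```

Emit:
carry_out:
  moves:
    - [[0,0,0.05,0,0,0,0.1],[0,0,0.1,0,0,0,0.1],[0,0,0.1,0,0,0,0.1],[0,0,0.1,0,0,0,0.1]]

```text
time: 24.83
position: [0.5205, -0.2561, 0.104]
tcp_rot: [[0.999, 0.035, 0.0], [0.035, -0.999, -0.001], [0.0, 0.001, -1.0]]
force: [-3.6, 1.6, 5.6]
grip_width: 0.267
```

```bash
python3 f.py
```

```text
25.0333 [ 0.5205 -0.2561  0.104  -2.9481  1.0915  5.3838  0.2599  0.8276 -0.013 ]
```

Emit:
carry_out:
  moves:
    - [[0,0,-0.05,0,0,0,0.1],[0,0,-0.08,0,0,0,0.1],[0,0,-0.08,0,0,0,0.35],[0,0,-0.08,0,0,0,0.45],[0,0,-0.08,0,0,0,0.6],[0,0,-0.08,0,0,0,0.8],[0,0,-0.08,0,0,0,0.8],[0,0,-0.08,0,0,0,0.8],[0,0,-0.08,0,0,0,0.8]]
  squeeze: 40

```text
time: 25.78
position: [0.5205, -0.2561, 0.1037]
tcp_rot: [[0.999, 0.035, 0.0], [0.035, -0.999, -0.0], [0.0, 0.0, -1.0]]
force: [0.6, -0.8, -1.1]
grip_width: 0.8
```

Emit:
carry_out:
  moves:
    - [[0,0,-1,0,0,0,0.8],[0,0,-3,0,0,0,0.8],[0,0,-6,0,0,0,0.8],[0,0,-9,0,0,0,0.8],[0,0,-12,0,0,0,0.8],[0,0,-14,0,0,0,0.8],[0,0,-14,0,0,0,0.8],[0,0,-14,0,0,0,0.8],[0,0,-14,0,0,0,0.8]]

```text
time: 26.53
position: [0.5198, -0.256, 0.2434]
tcp_rot: [[0.999, 0.035, -0.001], [0.035, -0.999, 0.0], [-0.001, -0.0, -1.0]]
force: [-0.9, -0.8, 0.0]
grip_width: 0.797
```

```bash
python3 - <<'E'
from h import *
s=env.get_state(); print(s['time'],s['position'],s['force'])
save('scene','s5');save('side','d5')
a=cv2.imread('pics/s5.png');b=cv2.imread('pics/d5.png')
cv2.imwrite('pics/m5.png',np.hstack([cv2.resize(a,(400,300)),cv2.resize(b[260:440,360:600],(400,300))]))
for n in('s5','d5'):
    P=cloud(n); print(mec(P,np.array([.5203,-.2547]),.05,.05,.062), mec(P,np.array([.5203,-.2547]),.03,.137,.165))
E
```

```text
26.5333 [ 0.51977692 -0.25597499  0.24338368] [-0.94577921 -0.81375525  0.03680592]
(370, array([ 0.5208, -0.2553,  0.037 ]), array([ 0.5262, -0.2482,  0.0561])) (106, array([ 0.5203, -0.2546,  0.0166]), array([ 0.5229, -0.2524,  0.1444]))
(1752, array([ 0.5192, -0.2539,  0.0371]), array([ 0.511 , -0.2589,  0.0564])) (469, array([ 0.5187, -0.255 ,  0.0154]), array([ 0.5158, -0.256 ,  0.1451]))
```

View pics/m5.png

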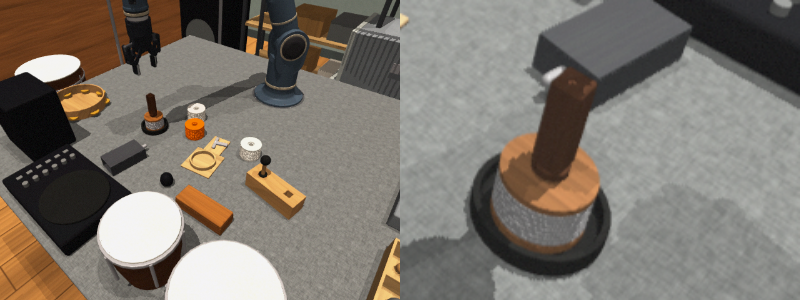

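The shaker stands upright in the cup, with the head top at z ≈ 0.056, centred on the cup to about 1 mm. The handle top is at z ≈ 0.146 and straight above it, and the arm is clear. I'm handing in.

```bash
python3 -c "
from bench import env
env.sign_off()"
```

```text
the job is handed in; nothing more can be done
```

The shaker is assembled and standing in the rubber cup, and I handed the job in at about 26.6 s. The hand-in gave no verdict.

- **Pressing in:** I took the handle from the block and felt the shank down into the socket. The last averaged reading was a push of about 21 N, so roughly 25 N on the nest. That is above the 17 N minimum and below the 25 N limit.
- **Lift and set-down:** I lifted the shaker by the handle alone. The wrist force showed the head's weight hanging on the taper. It touched down in the cup with about 7–10 N beyond its own weight, and then I released it.
- **Last checks:** The final images show the head about 1 mm from the cup's centre and its top at z ≈ 0.056 m, so it is on the cup floor. The handle top is at about 0.145 m, directly above, which puts the collar only a few millimetres off the head. The other instruments look unmoved, though I judged that by eye only.
- **Points that disagreed:**
    - The first alignment was about 1 mm off and gave a side force of about 2 N, which I corrected before pushing.
    - The push rose more slowly than expected, about 2–3 N per mm, with one drop of about 2 N. The images showed no visible slip in the grip.
    - At full push there was still about 2.5 N of side load.

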